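# Lock a circuit board in the test jig and trip the test pedal

### The arm

A 6-joint arm with a two-finger parallel gripper is mounted at the origin on the work surface. World frame = base frame: x ahead of the robot, y to its left, z up, the work surface at z = 0. Lengths are in m, angles in rad, forces in N, time in s.
With the tool pointing down it reaches from about 0.375 to 0.9 m from the base axis. Payload 3.1 kg.
Tool frame: the origin (TCP) lies midway between the tips of the shut fingers; the grasp point (between the pads) lies 19 mm behind it (manip.pinch_z is the distance from the TCP to the grasp point, in m); z points along the fingers, y is the line along which they close (so a half turn about z gives the same grasp; the last joint's range is limited). The gripper opens to 85 mm and grips with 20 to 120 N. Pads are 22 mm wide; open, the fingers measure 114 mm over their backs; the gripper's body (76 mm by 85 mm) begins 54 mm behind the grasp point. The pads swing forward as they close: fully open they stand 13 mm farther back than shut.
Start: joints at [-0.178, 0.527, 1.433, -0, 1.181, -0.178], TCP at [0.625, 0, 0.231] pointing down, gripper open.
Joint ranges: [-3.08, 3.08], [-0.75, 2.2], [0.22, 2.44], [-1.43, 4.57], [0, 2.65], [-2.85, 2.85]. Speed limits (rad/s): [2.79, 2.79, 3.14, 3.14, 3.14, 3.14].

### API

Orientations are given as a unit quaternion [x, y, z, w].
In Python, from station import manip, viewer, ticket gives the robot as it stands.
- The arm moves only by the shell command python3 -m creep 'ROWS' [FORCE]. ROWS is JSON, a list of rows, each an object with "slide": the shift along the tool's x, y, z in cm, a list of three; "angular": the turn, a rotation vector about the tool's x, y, z in rad, a list of three; "claw": the opening, from -1 (shut) to 1 (fully open). A call has 1 to 10 rows; each row shifts and turns the commanded pose from where the row before left it, along the tool's axes as they then stand; what a row does not reach is not made up. A row lasts 1/12 s, in which the tool goes at most 41.7 mm and 7.16 degrees, less where a joint would pass 70% of its speed; a pose out of reach is approached as far as the arm can. A call with a gripper value outside its range is refused whole. The fingers move at their own pace and stop on an object; FORCE is the grip in N (left out, the last holds). Time passes only in rows, so rows that do not move let the fingers close. It gives the time, the measured TCP pose, the force, the opening and the grip force at its end, in the units of the state.
- manip.sense(): the state, without advancing time (a new reading comes with each control period).
- viewer.snapshot(name): name is "scene" or "side" or "wrist"; returns the picture (480x640x3 uint8, blue, green, red); there is no depth.
- viewer.calibration(name): a dict with "fov_y" (degrees; the focal length in pixels is half the picture's height over the tangent of half this angle, whatever the lens; pixels are square), "cx", "cy" (the principal point, pixels), "T" (4x4, takes a point from camera to world coordinates); the wrist camera has in their place "tool_from_camera" (4x4, takes a point from camera to tool coordinates, whose origin is the TCP and whose axes are the flange's). Camera axes: x right, y up, looking along -z (the intrinsics and any distortion apply to the point x, -y, -z); pixel columns grow to the right and rows downward; lengths in m; the calibration is good to about 2 mm. The wrist camera is an equidistant fisheye: a pixel r from the principal point sees the ray r / f radians off the axis. A picture is of the moment at which its call begins: read the wrist's pose just before it. calibration takes no time and is no camera call.
- ticket.sign_off(): hands the job in; it is judged then, once.
The state is a dict: "t": time; "q": joint angles; "qd": joint speeds; "tau": joint torques, N m; "tcp_pos": TCP position; "tool_rot": TCP orientation; "force": force on the tool from outside, world axes, zero at the start; "ft_torque": the same for the moment, N m; "finger_gap": opening from 0.0 (shut) to 1.0 (fully open); "gripper_force": force on a finger pad.
Only numpy, scipy, OpenCV 4.12 (cv2) and the standard library are available. Lean on these libraries where they do the work, as an engineer would, in place of code of your own. Each camera call takes 0.05 s, during which the arm holds its last target. There are 200 camera calls.

### The job

Push the circuit board fully home in the test jig, against the blue end stop, and only then swing the steel keeper bar shut behind it until it snaps into its detent. With the bar locked, press the yellow test pedal down to its stop, hold it there for a second and let it come back up. Leave the other things on the bench where they are.

Things in the scene. Friction and masses are not known exactly. Their poses are not given: they have to be found in the camera images.
- jig: Fixed test jig: aluminium deck 215 x 190 mm, top 15 mm above the bench. Origin under its middle on the bench; x points from the open mouth to the blue end stop, away from the robot, y to the hinge side, z up. Grey side rails (8 mm thick, 14 mm above the deck, inner faces at y = +-37 mm) run from x = -25 to +87 mm; the stop's face is at x = +85 mm, its top 22 mm above the deck.
- jig_home (a point): Point on the deck top (jig x = +30 mm, y = 0, 15 mm above the bench), axes as the jig's, where the board's origin lies when the board is fully home.
- board: Loose circuit board in a black plastic carrier, 110 (x) x 70 (y) x 16 mm high, parts on top up to 23 mm, about 150 g. Origin at the middle of its underside, axes as the jig's. It lies on the deck between the rails, sticking out of the mouth towards the robot; its rear edge is at its x = -55 mm. Fully home it touches the end stop and is 3 mm clear of the shut bar.
- keeper (a joint): Steel keeper bar with a red knob, on a vertical hinge. Joint in rad: 0 = shut in the detent, lying along the jig's -y across the mouth behind the board; grows as it opens towards the robot; at 1.57 it points to the jig's -x; at most 2.0. Stays where left. The detent's crest is near 0.08 rad and takes about 6 N at the knob.
- keeper_hinge (a point): Point on the bar's hinge axis, level with the bar's top, 39 mm above the bench (jig x = -34, y = +62 mm). Its -y axis points along the bar to the tip. The bar is 12 mm wide, 14 mm high (25 to 39 mm above the bench), and reaches 135 mm from the axis.
- detent (a point): Top of the sprung brass ball of the detent on the deck (jig x = -43, y = -55 mm), 24 mm above the bench; the bar rides over it just before it is shut. Beside it a blue post (14 x 22 mm, top 40 mm above the bench, jig x = -20, y = -66 mm) stands in front of the shut bar's tip.
- keeper_knob (a point): Red knob standing on the bar, 100 mm from the hinge axis: upright cylinder 18 mm in diameter, from 39 to 69 mm above the bench; this point is its top centre.
- pedal_base: Fixed dark steel base of the test pedal, 115 (x) x 80 (y) x 14 mm; origin under its middle on the bench. The pedal's hinge is at its far end (x = +46 mm, 26 mm high), the pedal reaches towards -x.
- pedal (a joint): Yellow hinged spring pedal, a plate 66 mm wide and 8 mm thick reaching 95 mm from its hinge. Joint value in rad: 0 = up, 0.25 = fully down at its stop; springs back. About 9 N at the pad when down.
- pedal_pad (a point): Top face of the yellow pedal in the middle of its width, 80 mm from the hinge, between black ribs: the place to press. About 53 mm above the bench when up, 33 mm when fully down.
- multimeter: Bystander: red multimeter lying flat, 155 x 78 x 38 mm, origin at the middle of its underside, long side along its x.
- mouse: Bystander: pink computer-mouse shell, 100 (x) x 58 x 34 mm, origin at the middle of its underside.
- driver: Bystander: screwdriver with an orange handle, 160 mm long along its x, about 28 mm high, lying on the bench.
- spool: Bystander: white spool wound with copper wire, standing on its flange, 64 mm across, 40 mm high, origin at the middle of its underside.
- clear_tray: Bystander: clear open tray 100 x 140 x 28 mm, origin at the middle of its underside.
Mind the look-alikes: they are no part of the job. There is more than one size of the board; the one meant has the size given above.

How it is judged:
By the outcome, as a careful person would: the job done as asked, in the order asked, and still so for the second after the job is handed in, with the robot touching nothing.
It also fails if it takes over 64 s, if anything falls off the work surface, if the arm or the gripper's body presses on something with over 40 N, if the wrist force passes 120 N, or if a joint passes its speed limit or range.

## Working session

There is one attempt and no reset: what is moved stays moved. The work goes in short steps, Python scripts to look and compute and a shell command to move; the robot and the scene stay as the last step left them, time stands still between calls to the robot, and variables do not carry over. Pictures are saved under pics/ and viewed, at most 10 in all, crops included, and the job is handed in when it is done.

```bash
mkdir -p pics; ls; python3 - <<'E'
from station import manip, viewer
import cv2,numpy as np
s=manip.sense();print(s)
for n in("scene","side","wrist"):
    cv2.imwrite(f"pics/{n}0.png",viewer.snapshot(n));print(n,viewer.calibration(n))
E
```

```text
pics
{'t': 0.0, 'q': array([-1.78474630e-01,  5.28443701e-01,  1.43390435e+00, -3.95605944e-05,
        1.18140075e+00, -1.78533737e-01]), 'qd': array([ 1.57893645e-03,  9.90665199e-04, -8.19787730e-04,  4.59397621e-06,
       -6.56758770e-04,  1.18091757e-03]), 'tau': array([ 2.50220628e-04, -4.42344439e+01, -1.78024775e+01, -2.06930472e-04,
        8.36740597e-03,  2.24214921e-05]), 'tcp_pos': array([6.24281527e-01, 1.63893871e-04, 2.30346772e-01]), 'tool_rot': array([ 7.07080148e-01,  7.07132591e-01, -6.29871294e-04, -8.75123803e-04]), 'force': array([0.23999633, 0.12759804, 0.14449517]), 'ft_torque': array([ 0.01617434, -0.04161859, -0.06201929]), 'gripper_force': 0.0, 'finger_gap': 0.99868041725254}
scene {'fov_y': 44.38267395848146, 'cx': 310.49855896281315, 'cy': 244.66072452877557, 'T': array([[-0.83176528, -0.32742382,  0.4482858 ,  1.27820993],
       [ 0.55460217, -0.52524775,  0.64539231,  0.95121188],
       [ 0.02414429,  0.78543519,  0.61847281,  1.04068066],
       [ 0.        ,  0.        ,  0.        ,  1.        ]])}
side {'fov_y': 44.39886063929244, 'cx': 309.53317877243217, 'cy': 235.7381591647843, 'T': array([[ 0.95215929,  0.24482271, -0.1829058 ,  0.32410375],
       [-0.30512523,  0.72817414, -0.61372716, -0.94610089],
       [-0.01706707,  0.64017519,  0.76803935,  1.20318212],
       [ 0.        ,  0.        ,  0.        ,  1.        ]])}
wrist {'fov_y': 65.70646984690485, 'cx': 323.2783647290913, 'cy': 237.73497263278108, 'tool_from_camera': array([[-6.96493993e-04,  9.46914680e-01,  3.21484220e-01,
         8.28097521e-02],
       [ 9.99999747e-01,  6.12435719e-04,  3.62597716e-04,
         2.29321719e-04],
       [ 1.46460680e-04,  3.21484392e-01, -9.46914867e-01,
        -1.42275447e-01],
       [ 0.00000000e+00,  0.00000000e+00,  0.00000000e+00,
         1.00000000e+00]])}
```

View pics/scene0.png

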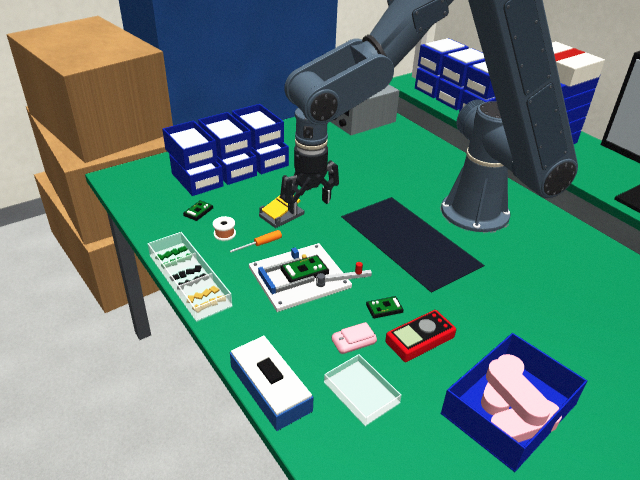

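View pics/side0.png

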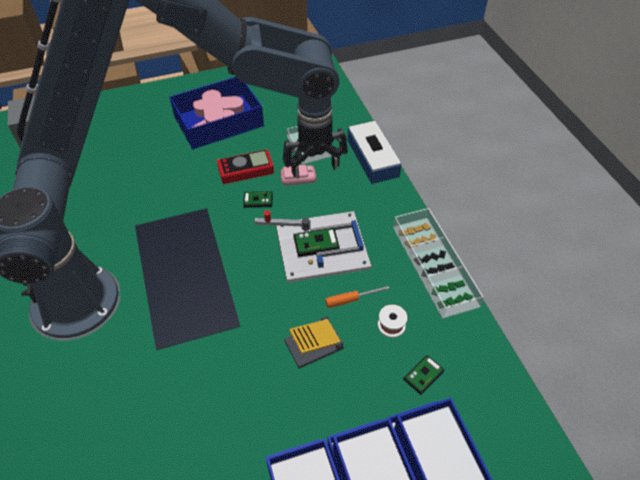

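View pics/wrist0.png

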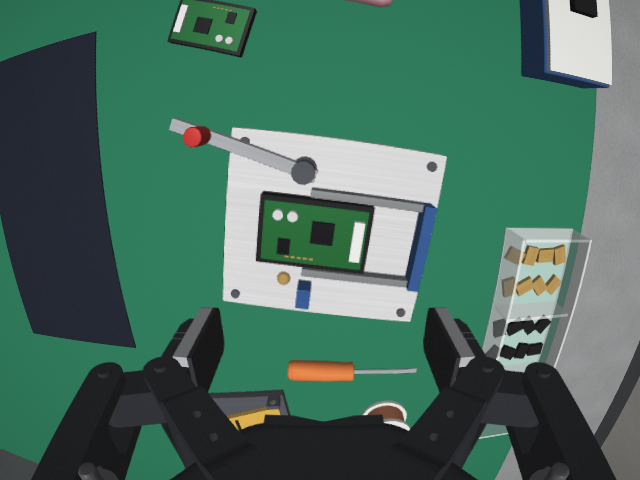

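The pictures show the jig under the gripper. In the wrist view the deck corners are near (233,127), (446,155), (411,321) and (223,300), with the red knob at (193,136), the hinge at (304,168), the board's rear edge at about x=262, and the brass detent at (283,278). In the side view the yellow pedal is at about (315,336). In the wrist view, image right is world +x and image up is world +y.

```bash
cat > h.py <<'E'
import numpy as np,cv2
from scipy.spatial.transform import Rotation as R
from station import manip, viewer
def rays(name,px,s=None):
    c=viewer.calibration(name);f=240/np.tan(np.radians(c["fov_y"])/2)
    d=(np.atleast_2d(px).astype(float)-[c["cx"],c["cy"]])
    if name=="wrist":
        r=np.hypot(*d.T);th=r/f;k=np.sin(th)/np.maximum(r,1e-9)
        v=np.c_[d[:,0]*k,-d[:,1]*k,-np.cos(th)]
        T=np.eye(4);T[:3,:3]=R.from_quat(s["tool_rot"]).as_matrix();T[:3,3]=s["tcp_pos"];T=T@c["tool_from_camera"]
    else: v=np.c_[d[:,0]/f,-d[:,1]/f,-np.ones(len(d))];T=c["T"]
    return T[:3,3],v@T[:3,:3].T
def plane(name,px,z,s=None):
    o,v=rays(name,px,s);return (o+v*((z-o[2])/v[:,2])[:,None])
def blobs(im,lo,hi,n=3,amin=15):
    m=cv2.inRange(cv2.cvtColor(im,cv2.COLOR_BGR2HSV),lo,hi)
    k,l,st,ce=cv2.connectedComponentsWithStats(m)
    o=[i for i in np.argsort(-st[:,4]) if i and st[i,4]>=amin][:n]
    return [(ce[i],st[i],l==i) for i in o]
E
python3 - <<'E'
from h import *
s=manip.sense();w=cv2.imread("pics/wrist0.png")
C=plane("wrist",[(233,127),(446,155),(411,321),(223,300)],.015,s)[:,:2]
print(C, [np.linalg.norm(C[i]-C[i-1]) for i in range(4)])
M=np.array([(-.1075,.095),(.1075,.095),(.1075,-.095),(-.1075,-.095)])
c=C.mean(0);H=(M.T@(C-c));yaw=np.arctan2(H[0,1]-H[1,0],H[0,0]+H[1,1]);print("jig",c,yaw)
Rm=np.array([[np.cos(yaw),-np.sin(yaw)],[np.sin(yaw),np.cos(yaw)]])
J=lambda p:(p[:,:2]-c)@Rm
print("resid",(C-c)@Rm-M)
print("hinge",J(plane("wrist",[(304,165)],.045,s)),"detent",J(plane("wrist",[(283,278)],.024,s)))
print("board corners",J(plane("wrist",[(262,192),(374,208),(362,272),(257,261)],.031,s)))
for b in blobs(w,(0,150,80),(6,255,255)): print("red",b[0],b[1],J(plane("wrist",[b[0]],.06,s)),plane("wrist",[b[0]],.06,s))
for n in("scene","side"):
    im=cv2.imread(f"pics/{n}0.png")
    for b in blobs(im,(22,150,100),(32,255,255),2):
        cnt=cv2.findContours(b[2].astype(np.uint8),0,2)[0][0]
        print(n,b[0],b[1],plane(n,[b[0]],.05),cv2.boxPoints(cv2.minAreaRect(cnt)).tolist())
i=cv2.imread("pics/side0.png")[300:380,260:380];j=cv2.imread("pics/scene0.png")[180:240,240:320]
cv2.imwrite("pics/ped.png",np.hstack([cv2.resize(i,(480,320),interpolation=2),cv2.resize(j,(320,320),interpolation=2)][:1]+[cv2.resize(j,(320,240),interpolation=2).repeat(1,0)][:0]))
E
```

```text
[[ 0.53690008  0.07464576]
 [ 0.74622934  0.04834233]
 [ 0.7244271  -0.1390752 ]
 [ 0.51192471 -0.11204419]] [np.float64(0.18835314797743047), np.float64(0.21097538337429841), np.float64(0.18868139479102733), np.float64(0.2142147007817233)]
jig [ 0.62987031 -0.03203282] -0.1251636045235155
resid [[ 0.00193961 -0.00076206]
 [-0.00208501 -0.00072768]
 [-0.00032005  0.00059918]
 [ 0.00046545  0.00089056]]
hinge [[-0.03142545  0.0682928 ]] detent [[-0.04120805 -0.05308601]]
board corners [[-0.06865012  0.03634344]
 [ 0.03875279  0.03398765]
 [ 0.03780393 -0.03309426]
 [-0.06851946 -0.03454331]]
red [194.504 135.52 ] [183 127  27  20 375] [[-0.12890106  0.08685915]] [[0.51282085 0.07023848 0.06      ]]
scene [275.47648903 207.86206897] [262 196  26  23 319] [[ 0.55053455 -0.28327773  0.05      ]] [[261.18212890625, 208.93678283691406], [280.2713623046875, 194.2527618408203], [290.71746826171875, 207.8326873779297], [271.62823486328125, 222.51670837402344]]
scene [202.44444444 293.04444444] [188 287  30  14  90] [[ 0.89115465 -0.06332558  0.05      ]] [[187.99996948242188, 296.0000305175781], [215.72601318359375, 285.6027526855469], [217.53424072265625, 290.4246520996094], [189.80819702148438, 300.8219299316406]]
side [299.68055556 343.59722222] [290 331  22  22  72] [[ 0.48311624 -0.31386175  0.05      ]] [[285.2022705078125, 337.0799560546875], [291.44207763671875, 330.47308349609375], [311.0277099609375, 348.97064208984375], [304.78790283203125, 355.5775146484375]]
side [318.96825397 338.06349206] [311 329  15  18  63] [[ 0.52805821 -0.31407103  0.05      ]] [[310.4849853515625, 331.1630859375], [317.06866455078125, 327.111572265625], [327.4034423828125, 343.90557861328125], [320.81976318359375, 347.95709228515625]]
```

View pics/ped.png

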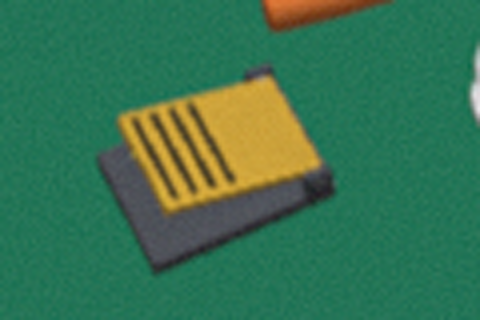

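The pedal crop shows the yellow plate with four black ribs at its near (-x) end and the hinge at the far right; I'll measure it from the wrist later. The jig is at about (0.630, -0.032) with yaw -0.125. The board needs about 43.5 mm of push, and the keeper stands at about 1.83 rad. I'll align the tool with the jig and go behind the board.

```bash
python3 -m creep '[{"slide":[-0.8,-2.8,0],"angular":[0,0,0.0625],"claw":-1},{"slide":[-0.8,-2.8,0],"angular":[0,0,0.0625],"claw":-1},{"slide":[-0.8,-2.7,1],"angular":[0,0,0],"claw":-1},{"slide":[-0.7,-2.7,2.5],"angular":[0,0,0],"claw":-1},{"slide":[0,0,2.5],"angular":[0,0,0],"claw":-1},{"slide":[0,0,2.5],"angular":[0,0,0],"claw":-1},{"slide":[0,0,2.5],"angular":[0,0,0],"claw":-1},{"slide":[0,0,1],"angular":[0,0,0],"claw":-1},{"slide":[0,0,0],"angular":[0,0,0],"claw":-1},{"slide":[0,0,0],"angular":[0,0,0],"claw":-1}]'
cat >> h.py <<'E'
yaw=-.1252;c0=np.array([.62987,-.03203]);Rm=np.array([[np.cos(yaw),-np.sin(yaw)],[np.sin(yaw),np.cos(yaw)]])
J=lambda p:(np.atleast_2d(p)[:,:2]-c0)@Rm
def where():
    s=manip.sense();M=R.from_quat(s["tool_rot"]).as_matrix()
    print("t",round(s["t"],2),"jig",J(s["tcp_pos"]).round(4)[0],"z",s["tcp_pos"][2].round(4),"yaw",np.arctan2(-M[0,0],M[1,0]).round(4),"zaxis",M[:,2].round(3),"F",s["force"].round(1),s["finger_gap"]);return s
E
python3 -c "
from h import *
s=where();cv2.imwrite('pics/w1.png',viewer.snapshot('wrist'))"
```

```text
t: 0.98
tcp_pos: [0.5132, -0.0223, 0.1112]
tool_rot: [0.75, 0.662, -0.0, -0.0]
force: [0.5, 0.8, 0.5]
finger_gap: 0.0
gripper_force: 0.0
t 0.98 jig [-0.117 -0.005] z 0.1112 yaw -0.1249 zaxis [-0.001  0.    -1.   ] F [0.5 0.8 0.5] 0.0002360318985043304
```

View pics/w1.png

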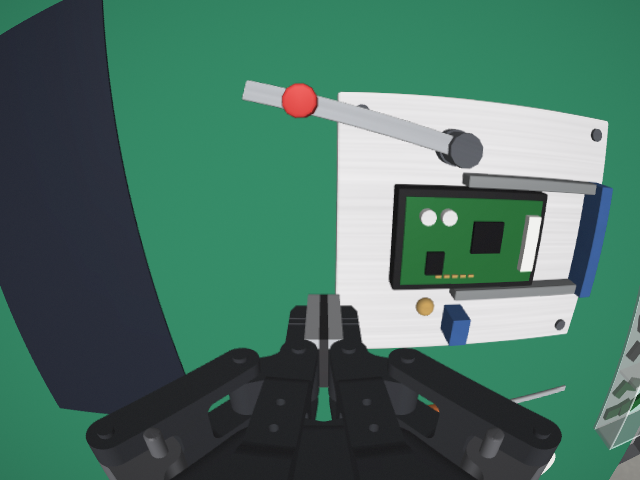

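The wrist view shows the shut fingers (about 34 mm over their backs) clear behind the board. The board's rear edge is at px 392-402, the knob at (300,100) and the brass ball at (425,306). Next I'll lower, re-measure from this picture and approach.

```bash
python3 - <<'E'
from h import *
s=manip.sense();w=cv2.imread("pics/w1.png")
P=lambda px,z:J(plane("wrist",px,z,s)).round(4).tolist()
print("board",P([(401,185),(547,194),(532,289),(391,287)],.031))
print("deck",P([(338,93),(608,121),(568,333)],.015)," ball",P([(425,306)],.024),"stop top",P([(601,187),(583,296)],.037))
b=blobs(w,(0,150,80),(6,255,255))[0];print(b[0],P([b[0]],.066))
E
python3 -m creep '[{"slide":[0.5,0,2.2],"angular":[0,0,0],"claw":-1},{"slide":[0,0,2.2],"angular":[0,0,0],"claw":-1},{"slide":[0,0,2.2],"angular":[0,0,0],"claw":-1},{"slide":[0,0,2.2],"angular":[0,0,0],"claw":-1},{"slide":[0,1,0],"angular":[0,0,0],"claw":-1},{"slide":[0,1,0],"angular":[0,0,0],"claw":-1},{"slide":[0,0.5,0],"angular":[0,0,0],"claw":-1},{"slide":[0,0.5,0],"angular":[0,0,0],"claw":-1},{"slide":[0,0.5,0],"angular":[0,0,0],"claw":-1},{"slide":[0,0,0],"angular":[0,0,0],"claw":-1}]'; python3 -c "
from h import *
where()"
```

```text
board [[-0.068, 0.0364], [0.0399, 0.0341], [0.0419, -0.0391], [-0.0702, -0.0332]]
deck [[-0.1067, 0.0927], [0.1075, 0.0932], [0.1088, -0.0961]]  ball [[-0.0421, -0.0528]] stop top [[0.0868, 0.043], [0.0925, -0.0455]]
[299.24332978 100.30096051] [[-0.1279, 0.0859]]
t: 1.87
tcp_pos: [0.5497, -0.0219, 0.0245]
tool_rot: [0.75, 0.662, 0.001, 0.001]
force: [1.0, 0.5, 3.5]
finger_gap: -0.0
gripper_force: 2.0
t 1.87 jig [-0.0808  0.    ] z 0.0245 yaw -0.1249 zaxis [ 0.002 -0.001 -1.   ] F [1.  0.5 3.5] -1.5695211582573552e-05
```

```bash
python3 -m creep '[{"slide":[0,0.5,0],"angular":[0,0,0],"claw":-1},{"slide":[0,0.5,0],"angular":[0,0,0],"claw":-1},{"slide":[0,0.5,0],"angular":[0,0,0],"claw":-1},{"slide":[0,0.4,0],"angular":[0,0,0],"claw":-1},{"slide":[0,0.4,0],"angular":[0,0,0],"claw":-1},{"slide":[0,0.4,0],"angular":[0,0,0],"claw":-1},{"slide":[0,0.3,0],"angular":[0,0,0],"claw":-1},{"slide":[0,0.2,0],"angular":[0,0,0],"claw":-1},{"slide":[0,0,0],"angular":[0,0,0],"claw":-1},{"slide":[0,0,0],"angular":[0,0,0],"claw":-1}]'; python3 -c "
from h import *
s=where();cv2.imwrite('pics/w2.png',viewer.snapshot('wrist'))"
```

```text
t: 2.7
tcp_pos: [0.5726, -0.0238, 0.0244]
tool_rot: [0.75, 0.662, -0.005, -0.006]
force: [-12.5, 2.3, 16.1]
finger_gap: -0.002
gripper_force: 8.5
t 2.7 jig [-0.0578  0.001 ] z 0.0244 yaw -0.1241 zaxis [-0.015  0.003 -1.   ] F [-12.5   2.3  16.1] -0.0019767150821991273
```

View pics/w2.png

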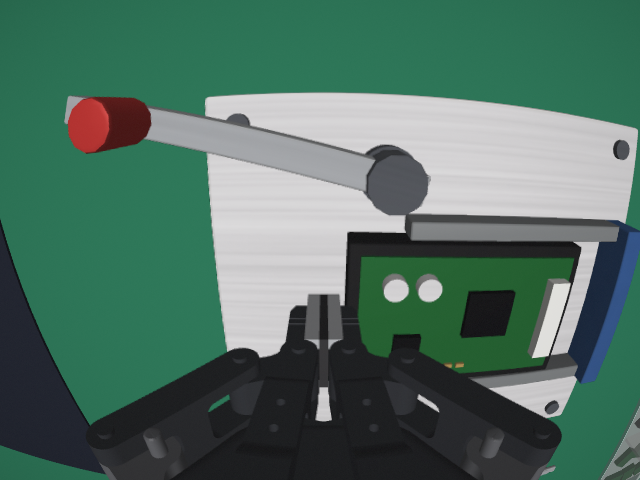

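```bash
python3 - <<'E'
from h import *
s=manip.sense();P=lambda px,z:J(plane("wrist",px,z,s)).round(4).tolist()
print(s["tcp_pos"],s["force"],s["tau"].round(2))
print("board",P([(348,234),(580,246)],.031),P([(549,370)],.031),"stop face top",P([(614,221),(578,382)],.037),"rail",P([(408,215),(617,222)],.029))
E
```

```text
[ 0.5725966  -0.02382084  0.02434555] [-12.40728774   2.28548273  16.51148507] [-7.400e-01 -3.861e+01 -1.440e+01  2.000e-01 -3.480e+00 -1.000e-02]
board [[-0.0481, 0.0393], [0.0603, 0.0344]] [[0.0635, -0.0364]] stop face top [[0.074, 0.0485], [0.0838, -0.0439]] rail [[-0.0247, 0.0466], [0.0843, 0.0459]]
```

```bash
python3 - <<'E'
from h import *
a=viewer.snapshot("side")[190:290,240:390];b=viewer.snapshot("scene")[230:320,240:390]
cv2.imwrite("pics/s3.png",np.vstack([cv2.resize(a,None,fx=3,fy=3,interpolation=2),cv2.resize(b,None,fx=3,fy=3,interpolation=2)]))
E
```

```text
(no output)
```

View pics/s3.png

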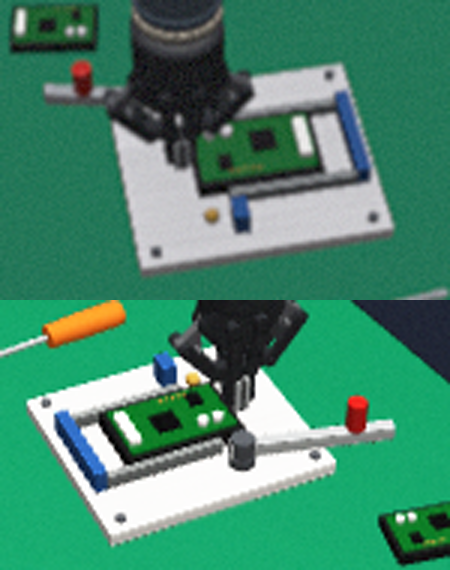

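The two views show the fingers behind the board, which is about 22 mm short of the stop and still between the rails. The upward force suggests the board's top edge is bearing on a bevel near the fingertips. I'll back off, lower and push again.

```bash
python3 -m creep '[{"slide":[0,-1.5,0],"angular":[0,0,0],"claw":-1},{"slide":[0,-1,0],"angular":[0,0,0],"claw":-1},{"slide":[0,0,0],"angular":[0,0,0],"claw":-1},{"slide":[0,0,0.3],"angular":[0,0,0],"claw":-1},{"slide":[0,0,0.2],"angular":[0,0,0],"claw":-1},{"slide":[0,0,0],"angular":[0,0,0],"claw":-1},{"slide":[0,0,0],"angular":[0,0,0],"claw":-1}]'; python3 -c "
from h import *
where()"
```

```text
t: 3.43
tcp_pos: [0.5561, -0.0228, 0.018]
tool_rot: [0.75, 0.662, 0.0, 0.0]
force: [-0.9, 0.0, -0.9]
finger_gap: -0.002
gripper_force: 0.0
t 3.43 jig [-0.0744 -0.0001] z 0.018 yaw -0.1251 zaxis [ 0.001 -0.    -1.   ] F [-0.9  0.  -0.9] -0.0024655483715440405
```

```bash
python3 -m creep '[{"slide":[0,0.4,0],"angular":[0,0,0],"claw":-1},{"slide":[0,0.4,0],"angular":[0,0,0],"claw":-1},{"slide":[0,0.4,0],"angular":[0,0,0],"claw":-1},{"slide":[0,0.4,0],"angular":[0,0,0],"claw":-1},{"slide":[0,0.2,0],"angular":[0,0,0],"claw":-1},{"slide":[0,0,0],"angular":[0,0,0],"claw":-1}]'; python3 -c "
from h import *
s=where();w=viewer.snapshot('wrist');cv2.imwrite('pics/w4.png',w)"
```

```text
t: 3.93
tcp_pos: [0.5735, -0.0249, 0.0183]
tool_rot: [0.75, 0.662, -0.0, -0.0]
force: [-1.5, -0.4, 0.4]
finger_gap: 0.0
gripper_force: 0.3
t 3.93 jig [-0.0569  0.0001] z 0.0183 yaw -0.1249 zaxis [-0.  0. -1.] F [-1.5 -0.4  0.4] 6.868909401941726e-05
```

```bash
python3 -m creep '[{"slide":[0,0.3,0],"angular":[0,0,0],"claw":-1},{"slide":[0,0.3,0],"angular":[0,0,0],"claw":-1},{"slide":[0,0.3,0],"angular":[0,0,0],"claw":-1},{"slide":[0,0.3,0],"angular":[0,0,0],"claw":-1},{"slide":[0,0.2,0],"angular":[0,0,0],"claw":-1},{"slide":[0,0,0],"angular":[0,0,0],"claw":-1}]'; python3 -c "
from h import *
s=where();w=viewer.snapshot('wrist');cv2.imwrite('pics/w5.png',w)"
```

```text
t: 4.48
tcp_pos: [0.5884, -0.0269, 0.0184]
tool_rot: [0.75, 0.662, 0.001, 0.001]
force: [0.4, -0.3, -0.3]
finger_gap: 0.003
gripper_force: 0.0
t 4.48 jig [-0.0418 -0.0001] z 0.0184 yaw -0.1251 zaxis [ 0.002 -0.    -1.   ] F [ 0.4 -0.3 -0.3] 0.0031914023277044502
```

View pics/w5.png

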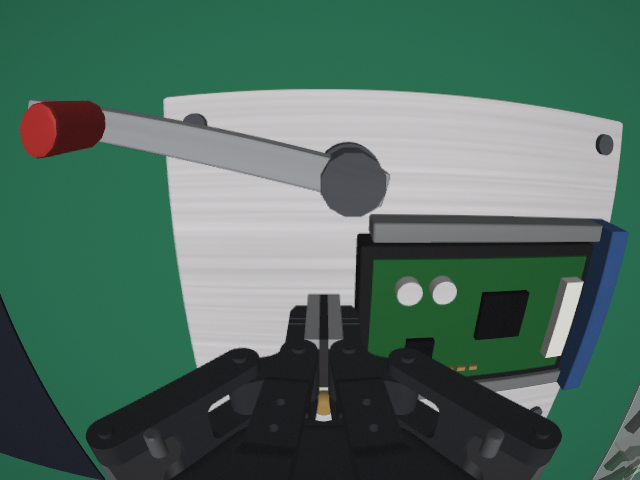

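The board now nearly reaches the stop: its front edge is at about px 590 and the stop's face at about 598. I'll nudge it on until the force rises.

```bash
python3 -m creep '[{"slide":[0,0.2,0],"angular":[0,0,0],"claw":-1},{"slide":[0,0.2,0],"angular":[0,0,0],"claw":-1},{"slide":[0,0.2,0],"angular":[0,0,0],"claw":-1},{"slide":[0,0,0],"angular":[0,0,0],"claw":-1}]'; python3 -c "
from h import *
where()"; python3 -m creep '[{"slide":[0,0.2,0],"angular":[0,0,0],"claw":-1},{"slide":[0,0.2,0],"angular":[0,0,0],"claw":-1},{"slide":[0,0,0],"angular":[0,0,0],"claw":-1}]'; python3 -c "
from h import *
where()"
```

```text
t: 4.87
tcp_pos: [0.5933, -0.0274, 0.0184]
tool_rot: [0.75, 0.662, 0.0, 0.0]
force: [-1.7, -0.0, 0.1]
finger_gap: -0.0
gripper_force: 1.0
t 4.87 jig [-0.0368  0.0001] z 0.0184 yaw -0.1249 zaxis [ 0. -0. -1.] F [-1.7 -0.   0.1] -5.0337162358990004e-05
t: 5.12
tcp_pos: [0.5934, -0.0273, 0.0182]
tool_rot: [0.75, 0.662, -0.003, -0.003]
force: [-8.2, -0.2, 6.5]
finger_gap: 0.002
gripper_force: 4.0
t 5.12 jig [-0.0367  0.0001] z 0.0182 yaw -0.1244 zaxis [-0.008  0.001 -1.   ] F [-8.2 -0.2  6.5] 0.0022835087747826873
```

The board is at the stop: it no longer advances and the force has risen to 8 N. I'll retreat, lift and go above the knob.

```bash
python3 -m creep '[{"slide":[0,-1,0],"angular":[0,0,0],"claw":-1},{"slide":[0,-2,0],"angular":[0,0,0],"claw":-1},{"slide":[0,-2,0],"angular":[0,0,0],"claw":-1},{"slide":[0,0,-2.5],"angular":[0,0,0],"claw":-1},{"slide":[0,0,-2.5],"angular":[0,0,0],"claw":0.3},{"slide":[0,0,-2.5],"angular":[0,0,0],"claw":0.3},{"slide":[0,0,-2.5],"angular":[0,0,0],"claw":0.3},{"slide":[2.5,-1.5,0],"angular":[0,0,0],"claw":0.3},{"slide":[2.5,-1.5,0],"angular":[0,0,0],"claw":0.3},{"slide":[2.6,-1.5,0],"angular":[0,0,0],"claw":0.3}]';python3 -m creep '[{"slide":[1,0,0],"angular":[0,0,0],"claw":0.3},{"slide":[0,0,0],"angular":[0,0,0],"claw":0.3},{"slide":[0,0,0],"angular":[0,0,0],"claw":0.3}]';  python3 - <<'E'
from h import *
s=where();w=viewer.snapshot('wrist');cv2.imwrite('pics/w6.png',w)
for n in("scene","side"):
    im=viewer.snapshot(n)
    for b in blobs(im,(0,150,80),(6,255,255)): 
        p=J(plane(n,[b[0]],.054))[0]
        if np.linalg.norm(p-[-.128,.086])<.04: print(n,b[0],b[1][4],p)
E
```

```text
t: 5.95
tcp_pos: [0.5138, 0.0595, 0.1194]
tool_rot: [0.751, 0.661, 0.002, 0.002]
force: [-0.7, -0.9, 0.5]
finger_gap: 0.65
gripper_force: 0.0
t: 6.2
tcp_pos: [0.5152, 0.0693, 0.1186]
tool_rot: [0.749, 0.662, 0.001, 0.001]
force: [0.4, 0.1, 0.1]
finger_gap: 0.65
gripper_force: 0.0
t 6.2 jig [-0.1265  0.0862] z 0.1186 yaw -0.1234 zaxis [ 0.003 -0.001 -1.   ] F [0.4 0.1 0.1] 0.6501992396922247
scene [358.56338028 267.49295775] 71 [-0.13101674  0.08345787]
side [266.70967742 213.29032258] 31 [-0.12874267  0.09809256]
```

View pics/w6.png

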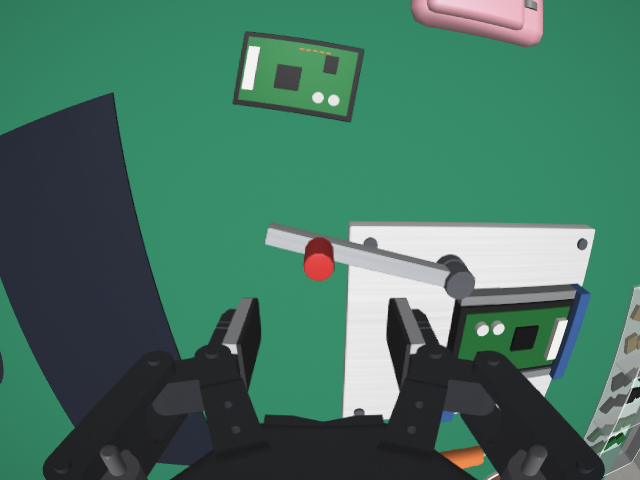

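The wrist view shows the knob's top centred near (319,267) in front of the open jaws, the board at the stop, and nothing under the fingers except the bar.

```bash
python3 - <<'E'
from h import *
s=manip.sense();P=lambda px,z:J(plane("wrist",px,z,s)).round(4).tolist()
print("knob",P([(319,267)],.069),"deck",P([(350,223),(595,230)],.015),"board rear/front top",P([(464,299),(577,292)],.031),"bar tip",P([(268,232)],.039))
E
```

```text
knob [[-0.1289, 0.0855]] deck [[-0.1079, 0.0952], [0.1046, 0.0909]] board rear/front top [[-0.0228, 0.042], [0.0854, 0.0416]] bar tip [[-0.1613, 0.0965]]
```

```bash
python3 -m creep '[{"slide":[0,-0.25,2.5],"angular":[0,0,0],"claw":0.3},{"slide":[0,0,2.5],"angular":[0,0,0],"claw":0.3},{"slide":[0,0,1.3],"angular":[0,0,0],"claw":0.3},{"slide":[0,0,1],"angular":[0,0,0],"claw":0.3},{"slide":[0,0,0],"angular":[0,0,0],"claw":-1},{"slide":[0,0,0],"angular":[0,0,0],"claw":-1},{"slide":[0,0,0],"angular":[0,0,0],"claw":-1},{"slide":[0,0,0],"angular":[0,0,0],"claw":-1},{"slide":[0,0,0],"angular":[0,0,0],"claw":-1},{"slide":[0,0,0],"angular":[0,0,0],"claw":-1}]' 30; python3 -c "
from h import *
where()"
```

```text
t: 7.18
tcp_pos: [0.5126, 0.0692, 0.0461]
tool_rot: [0.75, 0.662, 0.001, 0.001]
force: [2.4, -1.7, -0.9]
finger_gap: 0.197
gripper_force: 30.5
t 7.18 jig [-0.129   0.0858] z 0.0461 yaw -0.1251 zaxis [ 0.004 -0.001 -1.   ] F [ 2.4 -1.7 -0.9] 0.19745561237599885
```

```bash
python3 -m creep '[{"slide":[-1.48,-0.25,0],"angular":[0,0,0],"claw":-1},{"slide":[-1.5,-0.02,0],"angular":[0,0,0],"claw":-1},{"slide":[-1.48,0.2,0],"angular":[0,0,0],"claw":-1},{"slide":[-1.44,0.42,0],"angular":[0,0,0],"claw":-1},{"slide":[-1.36,0.63,0],"angular":[0,0,0],"claw":-1},{"slide":[-1.25,0.83,0],"angular":[0,0,0],"claw":-1}]' 30; python3 -c "
from h import *
where()"
```

```text
t: 7.68
tcp_pos: [0.5141, -0.0164, 0.0458]
tool_rot: [0.749, 0.662, -0.003, -0.004]
force: [-8.3, -1.5, 8.5]
finger_gap: 0.193
gripper_force: 31.7
t 7.68 jig [-0.1168  0.001 ] z 0.0458 yaw -0.1228 zaxis [-0.009  0.002 -1.   ] F [-8.3 -1.5  8.5] 0.19336149224365556
```

```bash
python3 -m creep '[{"slide":[-1.11,1,0],"angular":[0,0,0],"claw":-1},{"slide":[-0.95,1.16,0],"angular":[0,0,0],"claw":-1},{"slide":[-0.77,1.29,0],"angular":[0,0,0],"claw":-1},{"slide":[-0.56,1.39,0],"angular":[0,0,0],"claw":-1},{"slide":[0,0,0],"angular":[0,0,0],"claw":-1},{"slide":[0,0,0],"angular":[0,0,0],"claw":-1}]' 30; python3 -c "
from h import *
where()"
```

```text
t: 8.18
tcp_pos: [0.5571, -0.0632, 0.0456]
tool_rot: [0.748, 0.664, -0.007, -0.001]
force: [-14.7, -25.7, 6.8]
finger_gap: 0.197
gripper_force: 32.2
t 8.18 jig [-0.0683 -0.0401] z 0.0456 yaw -0.1184 zaxis [-0.012 -0.008 -1.   ] F [-14.7 -25.7   6.8] 0.19676405713919676
```

```bash
cat > k.py <<'E'
from h import *
s=where();print("Fjig",J(s["force"][:2]+c0).round(1))
for n,z in(("scene",.054),("side",.06),("wrist",.06)):
    im=viewer.snapshot(n)
    for b in blobs(im,(0,150,60),(6,255,255)):
        p=J(plane(n,[b[0]],z,s))[0]
        if np.hypot(*(p-[-.08,.03]))<.15: print(n,b[0].round(1),b[1],p.round(4))
E
python3 k.py
```

```text
t 8.18 jig [-0.0683 -0.0401] z 0.0456 yaw -0.1184 zaxis [-0.012 -0.008 -1.   ] F [-14.7 -25.7   6.8] 0.19676405713919676
Fjig [[-11.4 -27.3]]
scene [317.3 247.6] [314 242   7  12  66] [-0.0716 -0.0353]
side [298.  245.8] [294 242   8  10  40] [-0.0674 -0.0312]
wrist [322.9 309. ] [ 301  274   45   69 2555] [-0.0682 -0.0301]
```

The knob is about 8 mm off-centre in the jaws, near the pad edge, and the arm is being squeezed sideways. I'll open, re-centre and grip again.

```bash
python3 -m creep '[{"slide":[0,-0.6,0],"angular":[0,0,0],"claw":-0.3},{"slide":[0.1,0,0],"angular":[0,0,0],"claw":-0.1},{"slide":[0,0,0],"angular":[0,0,0],"claw":-0.1},{"slide":[0,0,0],"angular":[0,0,0],"claw":-0.1},{"slide":[0,0,0],"angular":[0,0,0],"claw":-0.1}]' 30; python3 k.py
```

```text
t: 8.75
tcp_pos: [0.557, -0.0544, 0.0455]
tool_rot: [0.75, 0.662, 0.0, 0.0]
force: [0.1, -0.6, 0.1]
finger_gap: 0.449
gripper_force: 0.0
t 8.75 jig [-0.0695 -0.0313] z 0.0455 yaw -0.1241 zaxis [ 0.001 -0.    -1.   ] F [ 0.1 -0.6  0.1] 0.4486084970711204
Fjig [[ 0.2 -0.6]]
scene [316.7 248. ] [314 243   6  11  61] [-0.0692 -0.0344]
side [297.7 246.3] [295 242   6  10  41] [-0.0685 -0.0325]
wrist [326.5 326.7] [ 305  292   44   68 2427] [-0.0681 -0.0298]
```

```bash
python3 -m creep '[{"slide":[0,0,0],"angular":[0,0,0],"claw":-1},{"slide":[0,0,0],"angular":[0,0,0],"claw":-1},{"slide":[0,0,0],"angular":[0,0,0],"claw":-1},{"slide":[0,0,0],"angular":[0,0,0],"claw":-1},{"slide":[-0.16,0.5,0],"angular":[0,0,0],"claw":-1},{"slide":[-0.13,0.5,0],"angular":[0,0,0],"claw":-1},{"slide":[-0.11,0.5,0],"angular":[0,0,0],"claw":-1},{"slide":[-0.08,0.5,0],"angular":[0,0,0],"claw":-1},{"slide":[-0.05,0.4,0],"angular":[0,0,0],"claw":-1},{"slide":[0,0,0],"angular":[0,0,0],"claw":-1}]' 30; python3 k.py
```

```text
t: 9.73
tcp_pos: [0.5782, -0.0656, 0.0453]
tool_rot: [0.749, 0.662, -0.003, -0.0]
force: [-5.9, -8.1, 5.9]
finger_gap: 0.197
gripper_force: 30.0
t 9.73 jig [-0.0471 -0.0398] z 0.0453 yaw -0.1229 zaxis [-0.005 -0.003 -1.   ] F [-5.9 -8.1  5.9] 0.19653740024383395
Fjig [[-4.9 -8.7]]
scene [309.8 248.6] [307 243   6  12  51] [-0.051  -0.0398]
side [306.7 246.4] [304 243   7  10  40] [-0.0466 -0.0375]
wrist [323.2 321.2] [ 302  286   44   69 2506] [-0.0469 -0.0355]
```

```bash
python3 -m creep '[{"slide":[0,0.3,0],"angular":[0,0,0],"claw":-1},{"slide":[0,0.3,0],"angular":[0,0,0],"claw":-1},{"slide":[0,0.3,0],"angular":[0,0,0],"claw":-1},{"slide":[0,0.3,0],"angular":[0,0,0],"claw":-1},{"slide":[0,0,0],"angular":[0,0,0],"claw":-1}]' 30; python3 -c "
from h import *
where()"; python3 -m creep '[{"slide":[0,0.2,0],"angular":[0,0,0],"claw":-1},{"slide":[0,0.2,0],"angular":[0,0,0],"claw":-1},{"slide":[0,0,0],"angular":[0,0,0],"claw":-1}]' 30; python3 k.py
```

```text
t: 10.3
tcp_pos: [0.5915, -0.0683, 0.0454]
tool_rot: [0.749, 0.662, -0.002, 0.002]
force: [0.4, -8.6, -3.1]
finger_gap: 0.197
gripper_force: 29.6
t 10.3 jig [-0.0335 -0.0408] z 0.0454 yaw -0.1235 zaxis [-0.    -0.005 -1.   ] F [ 0.4 -8.6 -3.1] 0.1969034366202057
t: 10.55
tcp_pos: [0.5928, -0.0685, 0.0451]
tool_rot: [0.749, 0.662, -0.004, -0.001]
force: [-8.3, -10.5, 4.7]
finger_gap: 0.196
gripper_force: 30.4
t 10.55 jig [-0.0323 -0.0408] z 0.0451 yaw -0.1226 zaxis [-0.007 -0.004 -1.   ] F [ -8.3 -10.5   4.7] 0.19648607375251634
Fjig [[ -6.9 -11.4]]
scene [304.6 249.8] [302 244   6  13  52] [-0.0362 -0.0409]
side [312.9 245.4] [310 241   7  11  46] [-0.0306 -0.0373]
wrist [323.2 321.8] [ 302  287   44   69 2514] [-0.032  -0.0366]
```

The keeper snapped past the crest: the force dropped to zero at x=-0.0335, then met a firm end. I'll press once more, relax, open and lift.

```bash
python3 -m creep '[{"slide":[0,0.2,0],"angular":[0,0,0],"claw":-1},{"slide":[0,-0.4,0],"angular":[0,0,0],"claw":-1},{"slide":[0,0,0],"angular":[0,0,0],"claw":-0.2},{"slide":[0,0,0],"angular":[0,0,0],"claw":-0.1},{"slide":[0,0,0],"angular":[0,0,0],"claw":-0.1},{"slide":[0,0,-1],"angular":[0,0,0],"claw":-0.1},{"slide":[0,0,-2.5],"angular":[0,0,0],"claw":-0.1},{"slide":[0,0,-3],"angular":[0,0,0],"claw":-0.1},{"slide":[0,0,-3],"angular":[0,0,0],"claw":-1},{"slide":[0,0,-3],"angular":[0,0,0],"claw":-1}]' 30;python3 -m creep '[{"slide":[-2.5,-2,0],"angular":[0,0,0],"claw":-1},{"slide":[-2.5,-2,0],"angular":[0,0,0],"claw":-1},{"slide":[-2.5,-2,0],"angular":[0,0,0],"claw":-1},{"slide":[-3,-1,0],"angular":[0,0,0],"claw":-1},{"slide":[-3,0,0],"angular":[0,0,0],"claw":-1},{"slide":[-3,0,0],"angular":[0,0,0],"claw":-1},{"slide":[-3,0,0],"angular":[0,0,0],"claw":-1},{"slide":[0,0,0],"angular":[0,0,0],"claw":-1},{"slide":[0,0,0],"angular":[0,0,0],"claw":-1}]'; python3 k.py; python3 - <<'E'
from h import *
s=where();w=viewer.snapshot("wrist");cv2.imwrite("pics/w7.png",w)
d=viewer.snapshot("side")
cv2.imwrite("pics/mix.png",np.hstack([w[:, :],cv2.resize(d[205:285,270:375],(160,122),interpolation=2).copy() if 0 else np.vstack([cv2.resize(d[210:285,270:370],(160,120),interpolation=2),np.zeros((360,160,3),np.uint8)])]))
E
```

```text
t: 11.53
tcp_pos: [0.5936, -0.0646, 0.1722]
tool_rot: [0.75, 0.662, 0.0, 0.0]
force: [-0.1, 0.1, 0.8]
finger_gap: 0.175
gripper_force: 0.0
t: 12.28
tcp_pos: [0.5, -0.2513, 0.171]
tool_rot: [0.751, 0.661, 0.0, 0.001]
force: [-0.6, 0.8, -0.3]
finger_gap: -0.002
gripper_force: 0.0
t 12.28 jig [-0.1015 -0.2338] z 0.171 yaw -0.1278 zaxis [ 0.002 -0.001 -1.   ] F [-0.6  0.8 -0.3] -0.0019248912784809358
Fjig [[-0.7  0.7]]
scene [303.6 250.1] [301 245   6  12  65] [-0.0331 -0.0411]
t 12.43 jig [-0.1022 -0.231 ] z 0.1705 yaw -0.124 zaxis [-0.     0.001 -1.   ] F [0.7 0.8 0. ] -0.002017861853730668
```

View pics/mix.png

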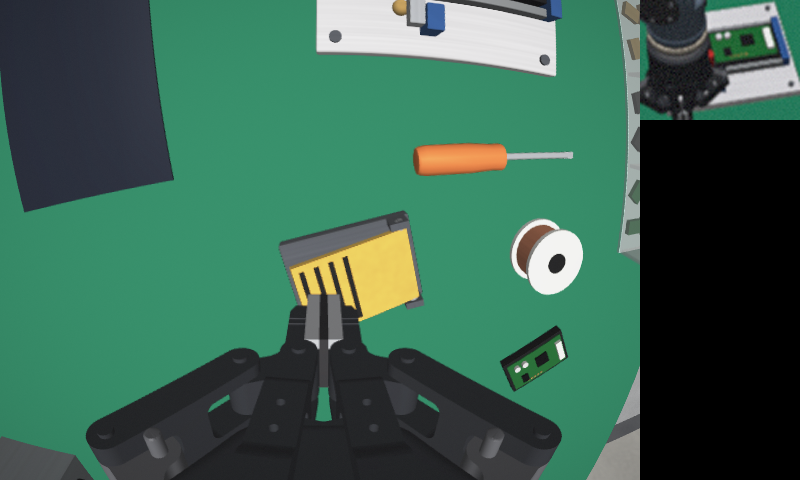

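The wrist view shows the bar's tip lying behind the blue post with the ball beneath it, so the keeper is shut. The pedal's visible yellow corners are (290,267), (408,229) and (420,298), with the ribs towards the left. I'll locate the pad from these and the side-view corners.

```bash
python3 - <<'E'
from h import *
s=where()
w=plane("wrist",[(290,267)],.057,s),plane("wrist",[(408,229),(420,298)],.031,s)
print("wrist tip+y",w[0].round(4),"hinge end",w[1].round(4).tolist())
a=plane("side",[(289.5,329),(302,353)],.057);b=plane("side",[(341,342),(327,319.5)],.031)
print("side tips",a.round(4).tolist(),"hinge",b.round(4).tolist())
# scene: free of the arm now?
im=viewer.snapshot("scene")
t=a.mean(0)[:2];h=b.mean(0)[:2];print("side: len",np.linalg.norm(t-h),"wid",np.linalg.norm(a[0]-a[1]))
h2=w[1].mean(0)[:2];ax=(w[1][1]-w[1][0])[:2];print("wid wrist",np.linalg.norm(ax),"len",np.linalg.norm(w[0][0]-w[1][0]))
e=ax/np.linalg.norm(ax);t2=w[0][0][:2]+.033*e
for T,H in((t,h),(t2,h2)):
    d=(H-T)/np.linalg.norm(H-T);p=T+d*.0145;print("pad",p.round(4),"jig",J(p).round(4),"dir",np.arctan2(d[1],d[0]))
# base on the wrist: left top corner
print("base +y corners",plane("wrist",[(280,243),(405,211)],.014,s).round(4).tolist())
E
```

```text
t 12.53 jig [-0.1021 -0.2308] z 0.1704 yaw -0.1232 zaxis [-0.     0.001 -1.   ] F [-0.9 -0.4 -0.9] -0.0010822718680829136
wrist tip+y [[ 0.4717 -0.272   0.057 ]] hinge end [[0.5671, -0.2619, 0.031], [0.5754, -0.3266, 0.031]]
side tips [[0.4714, -0.2752, 0.057], [0.4801, -0.3414, 0.057]] hinge [[0.5754, -0.3288, 0.031], [0.5645, -0.2631, 0.031]]
side: len 0.09498247764303186 wid 0.06675860064413183
wid wrist 0.06525314859893622 len 0.09938379332228485
pad [ 0.4901 -0.3064] jig [[-0.1044 -0.2897]] dir 0.1301120189633339
pad [ 0.4903 -0.3032] jig [[-0.1046 -0.2865]] dir 0.10971488021514793
base +y corners [[0.4601, -0.2667, 0.014], [0.5688, -0.2515, 0.014]]
```

```bash
python3 -m creep '[{"slide":[-2,-0.25,0],"angular":[0,0,-0.12],"claw":-1},{"slide":[-2,0,0],"angular":[0,0,-0.12],"claw":-1},{"slide":[-1.7,0,0],"angular":[0,0,0],"claw":-1},{"slide":[0,0,3],"angular":[0,0,0],"claw":-1},{"slide":[0,0,3],"angular":[0,0,0],"claw":-1},{"slide":[0,0,3],"angular":[0,0,0],"claw":-1},{"slide":[0,0,1.5],"angular":[0,0,0],"claw":-1},{"slide":[0,0,0],"angular":[0,0,0],"claw":-1},{"slide":[0,0,0],"angular":[0,0,0],"claw":-1}]'; python3 -c "
from h import *
where()"
```

```text
t: 13.33
tcp_pos: [0.4964, -0.3051, 0.0647]
tool_rot: [0.665, 0.747, 0.0, -0.001]
force: [0.6, -0.4, 0.8]
finger_gap: -0.001
gripper_force: 0.0
t 13.33 jig [-0.0983 -0.2876] z 0.0647 yaw 0.1161 zaxis [-0.002  0.001 -1.   ] F [ 0.6 -0.4  0.8] -0.0014899358001518742
```

```bash
python3 -m creep '[{"slide":[0,-0.6,0],"angular":[0,0,0],"claw":-1},{"slide":[0,0,0.5],"angular":[0,0,0],"claw":-1},{"slide":[0,0,0.5],"angular":[0,0,0],"claw":-1},{"slide":[0,0,0.5],"angular":[0,0,0],"claw":-1},{"slide":[0,0,0.5],"angular":[0,0,0],"claw":-1},{"slide":[0,0,0.5],"angular":[0,0,0],"claw":-1},{"slide":[0,0,0.4],"angular":[0,0,0],"claw":-1},{"slide":[0,0,0.3],"angular":[0,0,0],"claw":-1},{"slide":[0,0,0],"angular":[0,0,0],"claw":-1}]'; python3 -c "
from h import *
where()"
```

```text
t: 14.08
tcp_pos: [0.4893, -0.3074, 0.0335]
tool_rot: [0.665, 0.747, -0.001, -0.001]
force: [-5.0, -1.5, 8.1]
finger_gap: -0.003
gripper_force: 4.2
t 14.08 jig [-0.1051 -0.2908] z 0.0335 yaw 0.116 zaxis [-0.002 -0.    -1.   ] F [-5.  -1.5  8.1] -0.0026918063938346855
```

```bash
python3 -m creep '[{"slide":[0,0,0.2],"angular":[0,0,0],"claw":-1},{"slide":[0,0,0.2],"angular":[0,0,0],"claw":-1},{"slide":[0,0,0],"angular":[0,0,0],"claw":-1}]'; python3 -c "
from h import *
where()"
```

```text
t: 14.33
tcp_pos: [0.4892, -0.3074, 0.032]
tool_rot: [0.665, 0.747, -0.001, -0.001]
force: [-7.4, -0.8, 20.7]
finger_gap: 0.002
gripper_force: 10.2
t 14.33 jig [-0.1052 -0.2908] z 0.032 yaw 0.1164 zaxis [-0.002 -0.001 -1.   ] F [-7.4 -0.8 20.7] 0.0017724522214171514
```

The force has risen to 21 N at z=32 mm, so the pedal is on its stop. I'll hold for about 1.4 s, then release and lift straight up.

```bash
python3 -m creep '[{"slide":[0,0,0.1],"angular":[0,0,0],"claw":-1},{"slide":[0,0,0],"angular":[0,0,0],"claw":-1},{"slide":[0,0,0],"angular":[0,0,0],"claw":-1},{"slide":[0,0,0],"angular":[0,0,0],"claw":-1},{"slide":[0,0,0],"angular":[0,0,0],"claw":-1},{"slide":[0,0,0],"angular":[0,0,0],"claw":-1},{"slide":[0,0,0],"angular":[0,0,0],"claw":-1},{"slide":[0,0,0],"angular":[0,0,0],"claw":-1},{"slide":[0,0,0],"angular":[0,0,0],"claw":-1},{"slide":[0,0,0],"angular":[0,0,0],"claw":-1}]'; python3 -m creep '[{"slide":[0,0,0],"angular":[0,0,0],"claw":-1},{"slide":[0,0,0],"angular":[0,0,0],"claw":-1},{"slide":[0,0,0],"angular":[0,0,0],"claw":-1},{"slide":[0,0,0],"angular":[0,0,0],"claw":-1},{"slide":[0,0,0],"angular":[0,0,0],"claw":-1},{"slide":[0,0,0],"angular":[0,0,0],"claw":-1}]'; python3 -m creep '[{"slide":[0,0,-0.5],"angular":[0,0,0],"claw":-1},{"slide":[0,0,-0.5],"angular":[0,0,0],"claw":-1},{"slide":[0,0,-0.6],"angular":[0,0,0],"claw":-1},{"slide":[0,0,-0.6],"angular":[0,0,0],"claw":-1},{"slide":[0,0,-0.6],"angular":[0,0,0],"claw":-1},{"slide":[0,0,-2],"angular":[0,0,0],"claw":-1},{"slide":[0,0,-3],"angular":[0,0,0],"claw":-1},{"slide":[0,0,-3],"angular":[0,0,0],"claw":-1},{"slide":[0,0,-3],"angular":[0,0,0],"claw":-1},{"slide":[0,0,0],"angular":[0,0,0],"claw":-1}]'; python3 - <<'E'
from h import *
s=where()
for n in("scene","side"):
    im=viewer.snapshot(n);old=cv2.imread(f"pics/{n}0.png")
    for b in blobs(im,(0,150,60),(6,255,255)):
        p=J(plane(n,[b[0]],.058))[0]
        if np.hypot(*p)<.15: print(n,"knob",p.round(4))
    for lab,lo,hi in(("yellow",(22,150,100),(32,255,255)),("green board",(55,120,40),(70,255,120))):
      for k,I in(("old",old),("new",im)):
        print(n,lab,k,[(b[0].round(1).tolist(),int(b[1][4])) for b in blobs(I,lo,hi,3)])
E
```

```text
t: 15.17
tcp_pos: [0.4892, -0.3075, 0.0318]
tool_rot: [0.665, 0.747, -0.001, -0.0]
force: [-8.9, 0.9, 26.8]
finger_gap: 0.002
gripper_force: 13.1
t: 15.67
tcp_pos: [0.4892, -0.3075, 0.0318]
tool_rot: [0.665, 0.747, -0.001, -0.0]
force: [-9.4, -0.3, 26.1]
finger_gap: 0.0
gripper_force: 13.1
t: 16.5
tcp_pos: [0.493, -0.3092, 0.1717]
tool_rot: [0.665, 0.747, -0.0, 0.005]
force: [0.9, -1.6, 1.6]
finger_gap: 0.001
gripper_force: 0.0
t 16.5 jig [-0.1011 -0.2921] z 0.1717 yaw 0.1154 zaxis [ 0.007 -0.007 -1.   ] F [ 0.9 -1.6  1.6] 0.001235632019866343
scene knob [-0.0309 -0.0367]
scene yellow old [([275.5, 207.9], 319), ([202.4, 293.0], 90)]
scene yellow new [([279.7, 205.3], 455), ([202.4, 293.0], 90)]
scene green board old [([306.6, 270.2], 71), ([172.9, 253.5], 57), ([382.8, 309.8], 56)]
scene green board new [([295.7, 271.3], 99), ([200.4, 207.8], 76), ([172.7, 253.4], 65)]
side yellow old [([299.7, 343.6], 72), ([319.0, 338.1], 63), ([307.9, 325.2], 47)]
side yellow new [([320.1, 332.9], 362), ([292.9, 334.9], 21), ([301.6, 339.9], 20)]
side green board old [([314.5, 241.0], 477), ([423.1, 374.3], 418), ([258.5, 197.7], 189)]
side green board new [([333.9, 238.1], 436), ([423.2, 374.3], 427), ([450.5, 286.1], 128)]
```

```bash
python3 - <<'E'
from h import *
print(J(plane("side",[(314.5,241.0),(333.9,238.1)],.036)).round(4), J(plane("scene",[(306.6,270.2),(295.7,271.3)],.036)).round(4))
im=viewer.snapshot("side")
for n in ("side",):
    m=cv2.inRange(im,(0,0,0),(255,255,255))
    # profile along jig x through the board's front edge at y=-.01, z=.031
    c=viewer.calibration(n);f=240/np.tan(np.radians(c["fov_y"])/2);Ti=np.linalg.inv(c["T"])
    for x in np.arange(.070,.096,.002):
        p=np.r_[c0+Rm@[x,0.02],.031,1];q=Ti@p;u=c["cx"]+f*q[0]/-q[2];v=c["cy"]-f*q[1]/-q[2]
        print(round(x,3),im[int(round(v)),int(round(u))],end=" ")
E
```

```text
[[-0.0207 -0.0048]
 [ 0.0301 -0.0052]] [[-0.0136  0.0177]
 [ 0.0141  0.0097]]
0.07 [185 189 186] 0.072 [232 232 233] 0.074 [235 234 235] 0.076 [238 237 239] 0.078 [231 233 233] 0.08 [131 146 135] 0.082 [131 146 135] 0.084 [43 56 41] 0.086 [79 47 33] 0.088 [79 47 33] 0.09 [147  88  50] 0.092 [152  88  49] 0.094 [151  89  53]
```

The board's dark front edge meets the blue stop with no deck showing between them, the keeper is shut, and the pedal is back up.

```bash
python3 -c "
from station import ticket
print(ticket.sign_off())"
```

```text
the job is handed in; nothing more can be done
None
```

The board is home against the blue stop, the keeper bar is snapped shut behind it, and the pedal was held at its stop for over a second and released; the job is handed in at about 17 s, verdict not shown.

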